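Pack the guitarist's accessory tray

ROBOT

A 6-joint arm with a two-finger parallel gripper is mounted at the origin on the work surface. World frame = base frame: x ahead of the robot, y to its left, z up, the work surface at z = 0. Lengths are in mm, angles in rad, forces in N, time in s.
With the tool pointing down it reaches from about 400 to 925 mm from the base axis. Payload 12.5 kg.
Tool frame: the origin (TCP) lies at the very end of the fingers, on their centre line; the grasp point (between the pads) lies grip_depth behind it (grip_depth is the distance from the TCP to the grasp point, in mm); z points along the fingers, y is the line along which they close (so a half turn about z gives the same grasp; the last joint's range is limited). The gripper opens to 95 mm and grips with 3 to 60 N. Pads are 20 mm wide; open, the fingers measure 119 mm over their backs; the gripper's body (75 mm by 180 mm) begins 59 mm behind the grasp point.
Start: joints at [-1.296, 0.491, 1.559, -0, 1.092, -0.106], TCP at [232.313, -580.239, 214.661] pointing down, gripper open.
Joint ranges: [-3.1, 3.1], [-0.84, 2.19], [0.05, 2.79], [-1.13, 4.28], [0.06, 2.93], [-2.69, 2.69]. Speed limits (rad/s): [2.22, 2.22, 2.79, 3.14, 3.14, 3.14].

INTERFACE

Orientations are given as [roll, pitch, yaw] about the fixed x, y, z axes, in that order (R = Rz(yaw) Ry(pitch) Rx(roll)).
In Python, from cell import state, read_camera, job_done, grip_depth gives the robot as it stands.
- The arm moves only by the tool drive_tool, never from a script. Its argument "targets" is a list of rows, each an object with "jaw": the opening, from 0 (shut) to 1 (fully open); "travel": the shift along the tool's x, y, z in m, a list of three; "twist": the turn about the tool's z in rad. In form: [{"jaw": jaw, "travel": [tx, ty, tz], "twist": twist}, ...]. A call has 1 to 8 rows; each row is the pose to reach, as a shift and turn from the pose commanded when the call began, along the tool's axes at that moment; what a row does not reach only later rows make up. A row lasts 1/12 s, in which the tool goes at most 41.7 mm and 7.16 degrees, less where a joint would pass 70% of its speed; a pose out of reach is approached as far as the arm can. A call with a gripper value outside its range is refused whole. The fingers move at their own pace and stop on an object; the grip force is fixed at half the most. Time passes only in rows, so rows that repeat a pose let the fingers close. It gives the time, the measured TCP pose, the force, the opening and the grip force at its end, in the units of the state.
- state(): the state, without advancing time (a new reading comes with each control period).
- read_camera(name): name is "side" or "top" or "wrist"; returns a dict with "frame" (400x640x3 uint8, red, green, blue), "fx", "fy", "cx", "cy" (pixels), "R" (3x3) and "t" (3): a world point X has camera coordinates R X + t. Camera axes: x right, y down, z forward; pixel columns grow to the right and rows downward; lengths in mm; the calibration is good to about 2 mm. A picture is of the moment at which its call begins. There is no depth.
- job_done(): hands the job in; it is judged then, once.
The state is a dict: "t": time; "joints": joint angles; "qvel": joint speeds; "tau": joint torques, N m; "eef_pos": TCP position; "tcp_rot": TCP orientation; "ft_force": force on the tool from outside, world axes, zero at the start; "moment": the same for the moment, N m; "opening": opening from 0.0 (shut) to 1.0 (fully open); "grip_force": force on a finger pad.
Only numpy, scipy, OpenCV 4.12 (cv2) and the standard library are available. Lean on these libraries where they do the work, as an engineer would, in place of code of your own. Each camera call takes 0.05 s, during which the arm holds its last target. There are 200 camera calls.

TASK

Pack the accessory tray for tonight's gig: the red pick tin goes in the yellow well, the green glass slide in the blue well, the steel capo in the green well and the orange-and-black battery in the white well, each in the middle of its well and the same way up as it is now, with the capo lying lengthwise along its well. The blue tin and the brass slide stay at home: leave them standing where they are.

Things in the scene. Friction and masses are not known exactly. Their poses are not given: they have to be found in the camera images.
- red_tin: The pick tin: bright red flip-top tin, a rounded rectangular box 50 (x) x 38 (y) x 26 high with a cream rectangle on its lid, about 50 g, lid up; origin at the centre of its underside, z up. Sizes in mm. It stands anywhere on the board, at any yaw.
- glass_slide: The glass slide: translucent green glass guitar slide, an open tube of outside diameter 28, bore 21, standing on end, 60 high; origin on its axis at the bottom end, z along the axis, up. About 60 g. Sizes in mm. It stands anywhere on the board.
- capo: Steel spring capo lying flat on its side, rigid, 72 (x) x 34 (y) x 22 mm high, 80 g, any yaw. Two steel arms run along x with a dark pivot between, black rubber on one handle and in the jaw. Around x = 0 (-14 to 34 mm) the outer faces are flat and parallel at y = +17 and -17 mm: grip across y at the origin. Origin: centre of its underside, z up. Either end may point either way in its well.
- battery: The battery for the pedals: a block 26.5 (x) x 17.5 (y), standing 46 high with two metal studs on top to 49, black below with an orange top, about 46 g. Sizes in mm. Origin at the centre of its underside, z up. It stands anywhere on the board, at any yaw.
- well_yellow: The yellow shallow well, one of four (colours swap places) side by side in a dark wooden tray fixed to the board (120 x 360, outer wall top 13 above the board), turned a little. 104 (x, long side, across the row) x 84 (y, along the row) outside, walls 3. Origin: centre of its underside, 4 above the board; inner floor 3 and rim 8 above the origin. For the red tin. Sizes in mm.
- well_blue: The blue shallow well, one of four (colours swap places) side by side in a dark wooden tray fixed to the board (120 x 360, outer wall top 13 above the board), turned a little. 104 (x, long side, across the row) x 84 (y, along the row) outside, walls 3. Origin: centre of its underside, 4 above the board; inner floor 3 and rim 8 above the origin. For the glass slide. Sizes in mm.
- well_green: The green shallow well, one of four (colours swap places) side by side in a dark wooden tray fixed to the board (120 x 360, outer wall top 13 above the board), turned a little. 104 (x, long side, across the row) x 84 (y, along the row) outside, walls 3. Origin: centre of its underside, 4 above the board; inner floor 3 and rim 8 above the origin. For the capo. Sizes in mm.
- well_white: The white shallow well, one of four (colours swap places) side by side in a dark wooden tray fixed to the board (120 x 360, outer wall top 13 above the board), turned a little. 104 (x, long side, across the row) x 84 (y, along the row) outside, walls 3. Origin: centre of its underside, 4 above the board; inner floor 3 and rim 8 above the origin. For the battery. Sizes in mm.
- blue_tin: Look-alike, to be left alone: blue flip-top tin, a rounded rectangular box 50 (x) x 38 (y) x 26 high with a cream rectangle on its lid, about 50 g, lid up; origin at the centre of its underside, z up. Sizes in mm.
- brass_slide: Look-alike, to be left alone: yellow brass guitar slide, an open tube of outside diameter 28, bore 21, standing on end, 60 high; origin on its axis at the bottom end, z along the axis, up. About 120 g. Sizes in mm.

How it is judged (in metres and radians):
At the end, for the whole second after the job is handed in: Red tin in yellow well, glass slide in blue, capo in green, battery in white: released, at rest on the floor, within 15 mm of the well's centre, upright within 0.12 rad; capo within 0.3 rad of the well's long axis; blue tin and brass slide upright and within 15 mm of their starts (horizontal distance between red_tin and well_yellow below 0.015 m and z of red_tin in the frame of well_yellow between 0 and 0.006 m and angle between each of red_tin, glass_slide, capo, battery, blue_tin, brass_slide's own z axis and vertical below 0.12 rad and linear speed of each of red_tin, glass_slide, capo, battery below 0.02 m/s and angular speed of each of red_tin, glass_slide, capo, battery below 0.2 rad/s and horizontal distance between glass_slide and well_blue below 0.015 m and z of glass_slide in the frame of well_blue between 0 and 0.006 m and horizontal distance between capo and well_green below 0.015 m and z of capo in the frame of well_green between 0 and 0.006 m and horizontal distance between battery and well_white below 0.015 m and z of battery in the frame of well_white between 0 and 0.006 m and angle between the x axis of capo and the x axis of well_green, either way round below 0.3 rad and distance of each of blue_tin, brass_slide from where it was at the start of the episode below 0.015 m); the robot touches nothing.
It fails at once if the blue tin or the brass slide is moved more than 15 mm (distance of any of blue_tin, brass_slide from where it was at the start of the episode above 0.015 m).
It also fails if it takes over 93 s, if anything falls off the work surface, if the arm or the gripper's body presses on something with over 40 N, if the wrist force passes 120 N, or if a joint passes its speed limit or range.

## Working session

There is one attempt and no reset: what is moved stays moved. The work goes in short steps, Python scripts to look and compute and a tool call to move; the robot and the scene stay as the last step left them, time stands still between calls to the robot, and variables do not carry over. Pictures are saved under pics/ and viewed, at most 14 in all, crops included, and the job is handed in when it is done.

Besides the shell and the picture viewer there is one more tool, called after ">>>" in YAML: its name, and indented under it one key for each argument. drive_tool: Moves the arm, as the interface text tells. Its arguments: {"type":"object","properties":{"targets":{"type":"array"}},"required":["targets"]}

```bash
ls; mkdir -p pics; python3 - <<'E'
from cell import state, read_camera, grip_depth
import cv2,pickle
print(grip_depth); s=state(); print(s)
for n in("top","side"):
    c=read_camera(n); pickle.dump(c,open(n+".pkl","wb")); cv2.imwrite(f"pics/{n}0.png",c["frame"][...,::-1]); print(n,c["fx"],c["cx"],c["cy"],c["R"],c["t"])
E
```

```text
pics
18.8
{'t': 0.0, 'joints': array([-1.29561192e+00,  4.91581586e-01,  1.55945854e+00, -2.88432872e-06,
        1.09170955e+00, -1.05577120e-01]), 'qvel': array([ 1.05154708e-03,  1.25665632e-03, -1.79994283e-03,  4.28100153e-04,
        1.14875736e-03, -4.49325012e-05]), 'tau': array([ 1.12997277e-03, -6.12646437e+01, -2.58173847e+01,  6.93111727e-02,
        4.82636655e-02, -9.83170162e-05]), 'eef_pos': array([ 232.23240717, -579.98243197,  214.04493767]), 'tcp_rot': array([-3.14044180e+00, -1.19384975e-04,  3.80762788e-01]), 'ft_force': array([-0.06753803, -0.66549724, -0.72419947]), 'moment': array([ 0.05153713,  0.00368994, -0.0344597 ]), 'grip_force': 0.0, 'opening': 0.9982998527172604}
top 473.81810083959795 316.1080400629632 195.2287817612379 [[ 0.01540345 -0.99985004  0.00791441]
 [-0.99736297 -0.01592561 -0.0708059 ]
 [ 0.07092133 -0.00680289 -0.99745871]] [ -18.68855435  516.69822553 1220.39913292]
side 376.71494167307856 323.61777270881674 195.52471139154184 [[-0.77543262 -0.63127233  0.01412419]
 [-0.48771884  0.58458982 -0.6483711 ]
 [ 0.40104188 -0.50965673 -0.76119342]] [401.32960177 282.58639599 580.15361505]
```

View pics/top0.png

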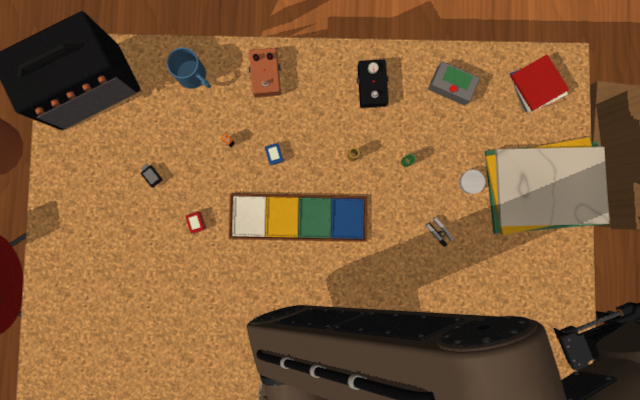

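View pics/side0.png

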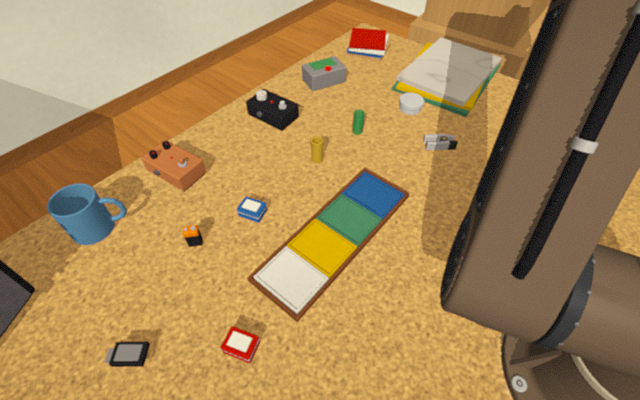

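The top view shows the red tin (195,222), battery (228,140), glass (407,159) and capo (440,231). The look-alikes are the blue tin (274,154) and brass slide (354,154). The wells run white, yellow, green, blue from left to right at columns 249 to 348, row 217. The side view shows all of them too.

```bash
cat > h.py <<'E'
import numpy as np,cv2,pickle
def ray(c,u,v,z):
    d=c["R"].T@np.array([(u-c["cx"])/c["fx"],(v-c["cy"])/c["fy"],1]); o=-c["R"].T@c["t"]
    return o+d*(z-o[2])/d[2]
def mask(c,lo,hi,box=None):
    m=cv2.inRange(cv2.cvtColor(c["frame"],cv2.COLOR_RGB2HSV),np.array(lo),np.array(hi))
    if box: k=np.zeros_like(m); k[box[1]:box[3],box[0]:box[2]]=255; m&=k
    return m
def biggest(m):
    n=cv2.findContours(m,cv2.RETR_EXTERNAL,cv2.CHAIN_APPROX_NONE)[0]
    return max(n,key=cv2.contourArea)
def rect(c,cnt,z):
    P=np.array([ray(c,*p,z)[:2] for p in cnt.reshape(-1,2)],np.float32)
    (x,y),(w,h),a=cv2.minAreaRect(P)
    if w<h: w,h,a=h,w,a+90
    return np.round([x,y,w,h,(a+90)%180-90],1)  # long axis angle deg
def crops(c,L,f,name,s=16):
    cv2.imwrite(name,cv2.hconcat([cv2.resize(c["frame"][v-s:v+s,u-s:u+s,::-1],None,fx=f,fy=f,interpolation=cv2.INTER_NEAREST) for u,v in L]))
E
python3 - <<'E'
from h import *
t=pickle.load(open("top.pkl","rb")); s=pickle.load(open("side.pkl","rb"))
a=[(195,222),(228,140),(407,159),(440,231)]; b=[(240,344),(193,235),(358,122),(440,142)]
crops(t,a,6,"a.png");crops(s,b,6,"b.png")
cv2.imwrite("pics/crops.png",cv2.vconcat([cv2.imread("a.png"),cv2.imread("b.png")]))
for n,lo,hi,box,z in [("white",(0,0,150),(179,80,255),(225,185,270,250),10),("yellow",(20,180,120),(32,255,255),(262,185,305,250),10),("green",(60,80,40),(90,255,255),(295,185,340,250),10),("blue",(100,80,40),(125,255,255),(328,185,375,250),10),
 ("redtin",(0,170,80),(5,255,255),(180,205,212,240),26),("cream",(0,0,150),(179,110,255),(180,205,212,240),26),("battery",(5,190,150),(14,255,255),(215,128,240,152),46),("glass",(55,80,20),(90,255,255),(390,145,420,172),30),("blue tin",(100,100,40),(125,255,255),(260,140,290,170),26)]:
    print(n,rect(t,biggest(mask(t,lo,hi,box)),z))
for n,lo,hi,box,z in [("redtin",(0,170,80),(5,255,255),(210,320,270,370),15),("cream",(0,0,150),(179,110,255),(210,320,270,370),26),("battery",(5,190,150),(14,255,255),(175,215,210,250),44),("glass",(55,80,20),(90,255,255),(345,100,370,140),30)]:
    print("side",n,rect(s,biggest(mask(s,lo,hi,box)),z))
E
```

```text
white [ 4.600e+02  1.655e+02  1.041e+02  8.480e+01 -3.000e-01]
yellow [459.9  79.4 103.6  84.4  -0.6]
green [459.   -7.3 102.2  81.5   0.9]
blue [459.1 -92.8 104.9  84.3   0.8]
redtin [442.2 301.1  47.7  38.3  19. ]
cream [442.1 303.8  33.   22.7  20.2]
battery [657.  223.1  25.9  16.4  46. ]
glass [ 611.  -250.2   33.5   20.   -39.9]
blue tin [623.9 102.2  48.5  34.8  17.8]
side redtin [444.5 300.1  49.1  37.1  19.3]
side cream [442.7 300.8  33.7  23.7  19.1]
side battery [650.7 237.6   0.    0.    0. ]
side glass [ 613.1 -251.2   87.6   21.3  -58.9]
```

View pics/crops.png

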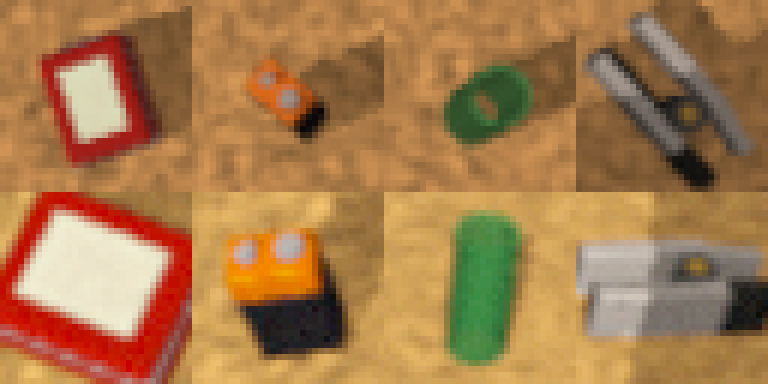

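The crops show the red tin long axis near 20°, the battery long axis near 45° and the slide standing. The capo centre is near pixel (440,232), with its arms at about 41°.

```bash
cat >> h.py <<'E'
def nav(x,y,z,yawdeg):
    from cell import state
    from scipy.spatial.transform import Rotation as Ro
    s=state(); p=s["eef_pos"]; R=Ro.from_euler("xyz",s["tcp_rot"]).as_matrix()
    d=R.T@(np.array([x,y,z])-p)/1000; dy=np.radians(yawdeg)-s["tcp_rot"][2]
    dy=(dy+np.pi)%(2*np.pi)-np.pi
    print("pos",p.round(1),"yaw",np.degrees(s["tcp_rot"][2]).round(1),"t",round(s["t"],2),"travel",d.round(4),"twist",round(-dy,3),"F",s["ft_force"].round(1))
def wrist(name):
    from cell import read_camera
    c=read_camera("wrist"); pickle.dump(c,open("w.pkl","wb")); cv2.imwrite("pics/"+name,c["frame"][...,::-1]); return c
E
python3 - <<'E'
from h import *
t=pickle.load(open("top.pkl","rb"))
print(ray(t,440.1,232.1,15))
x,y,_=ray(t,440.1,232.1,15); nav(x,y,180,41)
E
```

```text
[ 425.77856607 -336.00909967   15.        ]
pos [ 232.2 -580.   214.1] yaw 21.8 t 0.1 travel [ 0.2704 -0.1546  0.0343] twist -0.335 F [-0.7  0.2  0.1]
```

>>> drive_tool:
  targets:
    - {"jaw": 1, "travel": [0.27, -0.155, 0.034], "twist": -0.335}
    - {"jaw": 1, "travel": [0.27, -0.155, 0.034], "twist": -0.335}
    - {"jaw": 1, "travel": [0.27, -0.155, 0.034], "twist": -0.335}
    - {"jaw": 1, "travel": [0.27, -0.155, 0.034], "twist": -0.335}
    - {"jaw": 1, "travel": [0.27, -0.155, 0.034], "twist": -0.335}
    - {"jaw": 1, "travel": [0.27, -0.155, 0.034], "twist": -0.335}
    - {"jaw": 1, "travel": [0.27, -0.155, 0.034], "twist": -0.335}
    - {"jaw": 1, "travel": [0.27, -0.155, 0.034], "twist": -0.335}

```text
t: 0.77
eef_pos: [427.0, -332.6, 180.1]
tcp_rot: [-3.14, -0.0, 0.718]
ft_force: [0.3, 0.3, -0.1]
opening: 1.0
grip_force: 0.0
```

>>> drive_tool:
  targets:
    - {"jaw": 1, "travel": [0, 0, 0], "twist": 0}
    - {"jaw": 1, "travel": [0, 0, 0], "twist": 0}

```text
t: 0.93
eef_pos: [425.9, -335.1, 180.4]
tcp_rot: [-3.141, 0.0, 0.718]
ft_force: [0.8, 0.3, 0.2]
opening: 1.001
grip_force: 0.0
```

```bash
python3 - <<'E'
from h import *
c=wrist("w1.png"); print(c["R"].round(3),c["t"]); nav(426,-336,180,41)
E
```

```text
[[ 0.658 -0.753 -0.   ]
 [-0.719 -0.628  0.296]
 [-0.223 -0.195 -0.955]] [-532.75734588   72.41191342  388.55624037]
pos [ 425.4 -336.   180.5] yaw 41.1 t 0.98 travel [0.0005 0.0004 0.0005] twist 0.001 F [-1.2 -1.  -0.6]
```

View pics/w1.png

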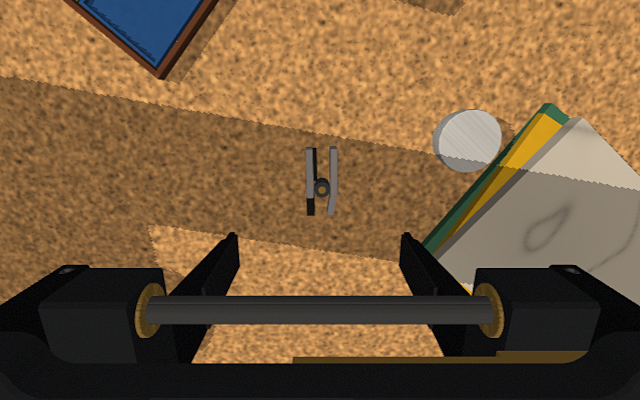

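The wrist view shows the capo upright in the image, with its far end at row 147, near end at row 216 and columns 305 to 339 (z≈22).

```bash
python3 - <<'E'
from h import *
c=pickle.load(open("w.pkl","rb"))
a=ray(c,322,147,22);b=ray(c,321,216,4);b2=ray(c,321,215,22)
m=(a+b)/2; print(a,b,b2,m,np.linalg.norm((a-b)[:2]),np.linalg.norm((a-b2)[:2]),np.degrees(np.arctan2(*(a-b2)[1::-1])))
print(np.linalg.norm(ray(c,305,180,22)-ray(c,338,180,22)))
nav(m[0],m[1],4,np.degrees(np.arctan2(*(a-b2)[1::-1])))
E
```

```text
[ 457.33211533 -312.05691776   22.        ] [ 394.9382678  -365.55218702    4.        ] [ 400.73843357 -360.32508334   22.        ] [ 426.13519156 -338.80455239   13.        ] 82.18720120907773 74.38185681302937 40.46051857789552
35.02105255925087
pos [ 425.4 -336.   180.5] yaw 41.1 t 0.98 travel [-0.0012  0.0027  0.1765] twist 0.011 F [-1.2 -1.  -0.6]
```

>>> drive_tool:
  targets:
    - {"jaw": 1, "travel": [0.002, 0.003, 0.04], "twist": 0.01}
    - {"jaw": 1, "travel": [0.002, 0.003, 0.08], "twist": 0.01}
    - {"jaw": 1, "travel": [0.002, 0.003, 0.12], "twist": 0.01}
    - {"jaw": 1, "travel": [0.002, 0.003, 0.15], "twist": 0.01}
    - {"jaw": 1, "travel": [0.002, 0.003, 0.165], "twist": 0.01}
    - {"jaw": 1, "travel": [0.002, 0.003, 0.173], "twist": 0.01}
    - {"jaw": 1, "travel": [0.002, 0.003, 0.176], "twist": 0.01}
    - {"jaw": 1, "travel": [0.002, 0.003, 0.176], "twist": 0.01}

```text
t: 1.65
eef_pos: [428.5, -337.8, 4.7]
tcp_rot: [3.141, 0.0, 0.705]
ft_force: [0.4, 0.8, 0.2]
opening: 1.0
grip_force: 0.0
```

>>> drive_tool:
  targets:
    - {"jaw": 0.2, "travel": [0, 0, 0], "twist": 0}
    - {"jaw": 0.2, "travel": [0, 0, 0], "twist": 0}
    - {"jaw": 0.2, "travel": [0, 0, 0], "twist": 0}
    - {"jaw": 0.2, "travel": [0, 0, 0], "twist": 0}
    - {"jaw": 0.2, "travel": [0, 0, 0], "twist": 0}
    - {"jaw": 0.2, "travel": [0, 0, 0], "twist": 0}

```text
t: 2.15
eef_pos: [429.0, -337.0, 5.0]
tcp_rot: [3.141, 0.0, 0.706]
ft_force: [0.4, 0.6, -0.2]
opening: 0.635
grip_force: 0.0
```

>>> drive_tool:
  targets:
    - {"jaw": 0.2, "travel": [0, 0, 0], "twist": 0}
    - {"jaw": 0.2, "travel": [0, 0, 0], "twist": 0}
    - {"jaw": 0.2, "travel": [0, 0, 0], "twist": 0}
    - {"jaw": 0.2, "travel": [0, 0, 0], "twist": 0}
    - {"jaw": 0.2, "travel": [0, 0, 0], "twist": 0}
    - {"jaw": 0.2, "travel": [0, 0, 0], "twist": 0}
    - {"jaw": 0.2, "travel": [0, 0, 0], "twist": 0}

```text
t: 2.73
eef_pos: [428.8, -336.9, 4.6]
tcp_rot: [-3.142, 0.0, 0.706]
ft_force: [0.4, -0.2, 0.1]
opening: 0.356
grip_force: 29.8
```

```bash
python3 -c "
from h import *
nav(459,-7.3,11.8,0)"
```

```text
pos [ 428.8 -336.9    4.6] yaw 40.4 t 2.73 travel [ 0.2368 -0.2313 -0.0072] twist 0.706 F [ 0.4 -0.2  0.1]
```

>>> drive_tool:
  targets:
    - {"jaw": 0.2, "travel": [0, 0, -0.04], "twist": 0}
    - {"jaw": 0.2, "travel": [0, 0, -0.08], "twist": 0}
    - {"jaw": 0.2, "travel": [0.03, -0.029, -0.08], "twist": 0.1}
    - {"jaw": 0.2, "travel": [0.058, -0.057, -0.08], "twist": 0.2}
    - {"jaw": 0.2, "travel": [0.087, -0.085, -0.08], "twist": 0.3}
    - {"jaw": 0.2, "travel": [0.116, -0.113, -0.08], "twist": 0.4}
    - {"jaw": 0.2, "travel": [0.145, -0.141, -0.08], "twist": 0.5}
    - {"jaw": 0.2, "travel": [0.174, -0.17, -0.08], "twist": 0.6}

```text
t: 3.4
eef_pos: [450.9, -93.4, 84.7]
tcp_rot: [3.141, -0.0, 0.101]
ft_force: [1.9, -0.8, -0.4]
opening: 0.357
grip_force: 29.8
```

```bash
python3 -c "
from h import *
nav(459,-7.3,42,0)"
```

```text
pos [450.9 -93.4  84.7] yaw 5.8 t 3.4 travel [ 0.0168 -0.0848  0.0427] twist 0.101 F [ 1.9 -0.8 -0.4]
```

>>> drive_tool:
  targets:
    - {"jaw": 0.2, "travel": [0.008, -0.04, 0], "twist": 0.1}
    - {"jaw": 0.2, "travel": [0.016, -0.08, 0], "twist": 0.1}
    - {"jaw": 0.2, "travel": [0.017, -0.085, 0.02], "twist": 0.1}
    - {"jaw": 0.2, "travel": [0.017, -0.085, 0.042], "twist": 0.1}
    - {"jaw": 0.2, "travel": [0.017, -0.085, 0.042], "twist": 0.1}

```text
t: 3.82
eef_pos: [457.6, -7.6, 40.3]
tcp_rot: [-3.141, 0.004, 0.009]
ft_force: [-1.1, -0.4, -0.5]
opening: 0.356
grip_force: 29.8
```

```bash
python3 -c "
from h import *
wrist('w2.png')
nav(459,-7.3,11.8,0)"
```

```text
pos [458.   -8.3  41.6] yaw 0.4 t 3.87 travel [ 0.0011 -0.0009  0.0298] twist 0.008 F [-0.1 -0.4 -0.6]
```

View pics/w2.png

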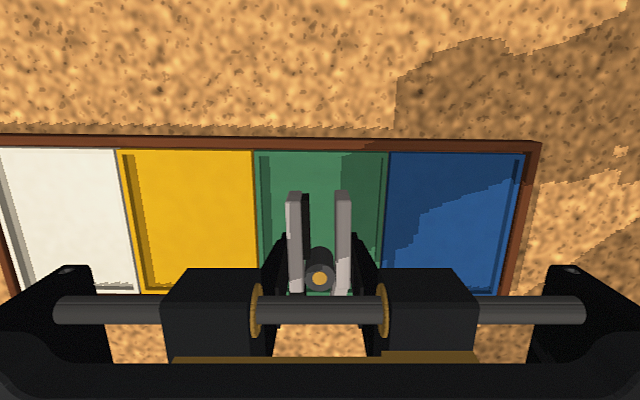

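The capo hangs centred over the green well (columns 256 to 388, capo near 318). Lowering and releasing.

>>> drive_tool:
  targets:
    - {"jaw": 0.2, "travel": [0.001, -0.001, 0.015], "twist": 0.01}
    - {"jaw": 0.2, "travel": [0.001, -0.001, 0.023], "twist": 0.01}
    - {"jaw": 0.2, "travel": [0.001, -0.001, 0.028], "twist": 0.01}
    - {"jaw": 0.2, "travel": [0.001, -0.001, 0.03], "twist": 0.01}
    - {"jaw": 0.2, "travel": [0.001, -0.001, 0.03], "twist": 0.01}
    - {"jaw": 0.5, "travel": [0.001, -0.001, 0.03], "twist": 0.01}
    - {"jaw": 0.5, "travel": [0.001, -0.001, 0.03], "twist": 0.01}
    - {"jaw": 0.5, "travel": [0.001, -0.001, 0.03], "twist": 0.01}

```text
t: 4.53
eef_pos: [460.1, -7.8, 13.1]
tcp_rot: [3.141, -0.001, -0.003]
ft_force: [0.1, 0.7, 0.1]
opening: 0.48
grip_force: 0.0
```

>>> drive_tool:
  targets:
    - {"jaw": 0.5, "travel": [0, 0, 0], "twist": 0}
    - {"jaw": 0.5, "travel": [0, 0, -0.03], "twist": 0}
    - {"jaw": 0.8, "travel": [0, 0, -0.07], "twist": 0}
    - {"jaw": 0.8, "travel": [0, 0, -0.11], "twist": 0}
    - {"jaw": 0.8, "travel": [0, 0, -0.12], "twist": 0}

```text
t: 4.95
eef_pos: [461.3, -7.9, 137.5]
tcp_rot: [3.141, -0.006, -0.003]
ft_force: [-0.7, 1.0, 0.9]
opening: 0.654
grip_force: 0.0
```

```bash
python3 -c "
from h import *
wrist('w3.png')
nav(570,-220,150,0)"
```

```text
pos [461.5  -7.9 137.2] yaw -0.2 t 5.0 travel [ 0.1093  0.2118 -0.0118] twist -0.003 F [-0.7  0.2  1.3]
```

View pics/w3.png

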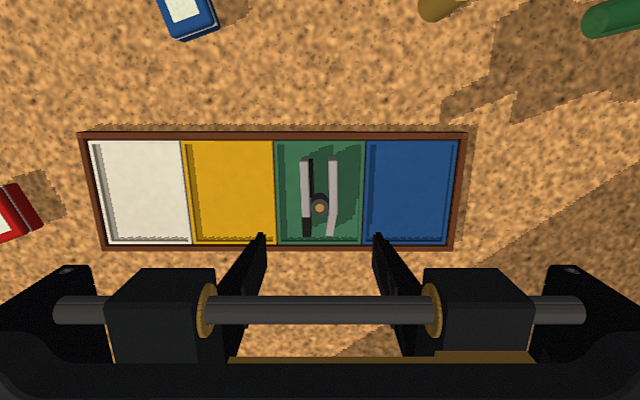

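Capo lies centred and lengthwise in the green well (columns 301 to 338, rows 157 to 236). Next, the glass slide.

>>> drive_tool:
  targets:
    - {"jaw": 0.8, "travel": [0.021, 0.034, -0.023], "twist": 0}
    - {"jaw": 0.8, "travel": [0.042, 0.068, -0.023], "twist": 0}
    - {"jaw": 0.8, "travel": [0.063, 0.102, -0.023], "twist": 0}
    - {"jaw": 0.8, "travel": [0.084, 0.136, -0.023], "twist": 0}
    - {"jaw": 0.8, "travel": [0.105, 0.17, -0.023], "twist": 0}
    - {"jaw": 0.8, "travel": [0.126, 0.204, -0.023], "twist": 0}
    - {"jaw": 0.8, "travel": [0.15, 0.242, -0.023], "twist": 0}
    - {"jaw": 0.8, "travel": [0.15, 0.242, -0.023], "twist": 0}

```text
t: 5.67
eef_pos: [611.2, -255.6, 154.1]
tcp_rot: [3.14, -0.001, -0.006]
ft_force: [0.3, 0.3, -0.3]
opening: 0.799
grip_force: 0.0
```

>>> drive_tool:
  targets:
    - {"jaw": 0.8, "travel": [0, 0, 0], "twist": 0}

```text
t: 5.75
eef_pos: [609.1, -251.9, 153.8]
tcp_rot: [-3.141, 0.001, -0.005]
ft_force: [0.2, -0.2, 0.1]
opening: 0.8
grip_force: 0.0
```

```bash
python3 - <<'E'
from h import *
w=pickle.load(open("w.pkl","rb"))
print("capo",(ray(w,319,157,29)+ray(w,319,236,29))/2,"green well corners",(sum(ray(w,u,v,12) for u,v in[(277,141),(362,140),(278,244),(363,244)])/4))
print("blue",(sum(ray(w,u,v,12) for u,v in[(362,140),(460,140),(363,244),(451,244)])/4))
c=wrist("w4.png"); b=biggest(mask(c,(55,80,20),(90,255,255),(200,60,450,260)))
x,y,W,H=cv2.boundingRect(b);print(x,y,W,H); print(ray(c,x+W/2,y+H,0))
nav(612,-250,26,0)
E
```

```text
capo [461.52324328  -8.24156791  29.        ] green well corners [459.67971276  -9.25549475  12.        ]
blue [459.58889717 -95.34028858  12.        ]
301 170 30 43
[ 577.58092747 -248.66117534    0.        ]
pos [ 608.4 -250.4  154.1] yaw -0.2 t 5.8 travel [ 0.0039 -0.0002  0.1281] twist -0.004 F [-0.4  0.3 -0.7]
```

View pics/w4.png

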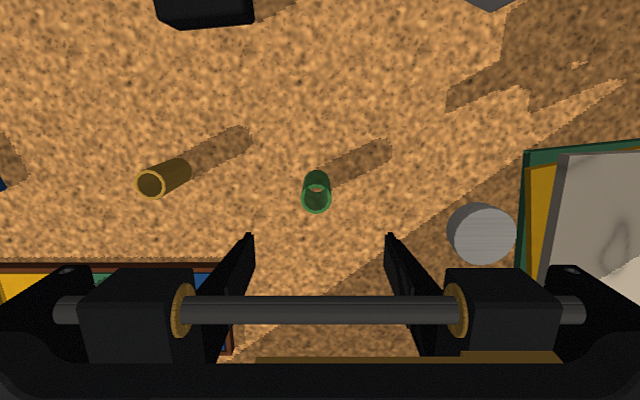

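The slide's top ring is centred at about (316,199), z=60. The brass slide (150,185) is well clear.

```bash
python3 - <<'E'
from h import *
c=pickle.load(open("w.pkl","rb")); print(ray(c,316,199,60), ray(c,316,213,60),ray(c,316,170,0)); nav(*ray(c,316,199,60)[:2],26,0)
E
```

```text
[ 612.02520108 -249.49840552   60.        ] [ 599.13348177 -249.38990473   60.        ] [ 624.87406607 -249.0592094     0.        ]
pos [ 608.4 -250.4  154.1] yaw -0.2 t 5.8 travel [ 0.0039 -0.0007  0.1281] twist -0.004 F [-0.4  0.3 -0.7]
```

Consistent at (612, -249.5).

>>> drive_tool:
  targets:
    - {"jaw": 0.8, "travel": [0.004, -0.001, 0.03], "twist": 0}
    - {"jaw": 0.7, "travel": [0.004, -0.001, 0.06], "twist": 0}
    - {"jaw": 0.6, "travel": [0.004, -0.001, 0.09], "twist": 0}
    - {"jaw": 0.6, "travel": [0.004, -0.001, 0.115], "twist": 0}
    - {"jaw": 0.5, "travel": [0.004, -0.001, 0.125], "twist": 0}
    - {"jaw": 0.4, "travel": [0.004, -0.001, 0.128], "twist": 0}
    - {"jaw": 0.1, "travel": [0.004, -0.001, 0.128], "twist": 0}
    - {"jaw": 0.1, "travel": [0.004, -0.001, 0.128], "twist": 0}

```text
t: 6.47
eef_pos: [613.6, -249.1, 29.1]
tcp_rot: [3.141, -0.002, -0.003]
ft_force: [-0.3, 0.3, 0.6]
opening: 0.377
grip_force: 0.0
```

>>> drive_tool:
  targets:
    - {"jaw": 0.1, "travel": [0, 0, 0], "twist": 0}
    - {"jaw": 0.1, "travel": [0, 0, 0], "twist": 0}
    - {"jaw": 0.1, "travel": [0, 0, 0], "twist": 0}
    - {"jaw": 0.1, "travel": [0, 0, 0], "twist": 0}
    - {"jaw": 0.1, "travel": [0, 0, 0], "twist": 0}

```text
t: 6.88
eef_pos: [613.7, -249.5, 29.3]
tcp_rot: [3.141, -0.002, -0.003]
ft_force: [-0.8, 1.9, 7.4]
opening: 0.278
grip_force: 30.0
```

```bash
python3 -c "
from h import *
nav(459.5,-94,33,0)"
```

```text
pos [ 613.7 -249.5   29.3] yaw -0.2 t 6.88 travel [-0.1547 -0.155  -0.0042] twist -0.003 F [-0.8  1.9  7.4]
```

>>> drive_tool:
  targets:
    - {"jaw": 0.1, "travel": [0, 0, -0.02], "twist": 0}
    - {"jaw": 0.1, "travel": [0, 0, -0.05], "twist": 0}
    - {"jaw": 0.1, "travel": [0, 0, -0.06], "twist": 0}
    - {"jaw": 0.1, "travel": [0, 0, -0.06], "twist": 0}

```text
t: 7.22
eef_pos: [614.2, -249.9, 90.8]
tcp_rot: [3.139, -0.005, -0.003]
ft_force: [0.1, -0.2, -0.7]
opening: 0.279
grip_force: 30.0
```

```bash
python3 - <<'E'
from h import *
from cell import read_camera,state
s=state();print(s["opening"],s["grip_force"],s["ft_force"])
c=wrist("w5.png"); t=read_camera("side"); 
a=cv2.imread("pics/w5.png")[100:340,170:470]; b=cv2.resize(t["frame"][60:180,280:430,::-1],(480,384))
cv2.imwrite("pics/w5c.png",cv2.hconcat([cv2.copyMakeBorder(a,0,144,0,0,0),b]))
E
```

```text
0.2792442899310337 29.987731808828357 [ 0.09094462 -0.19471939 -0.72099159]
```

View pics/w5c.png

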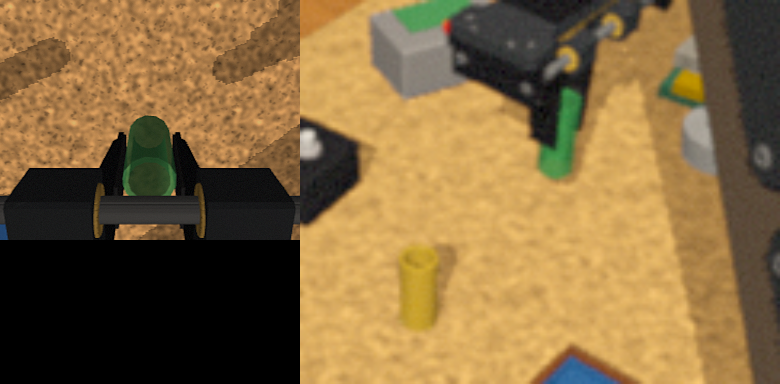

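The slide is held upright between the fingers and the brass one is undisturbed. Moving to the blue well.

>>> drive_tool:
  targets:
    - {"jaw": 0.1, "travel": [-0.028, -0.028, 0], "twist": 0}
    - {"jaw": 0.1, "travel": [-0.056, -0.056, 0], "twist": 0}
    - {"jaw": 0.1, "travel": [-0.084, -0.084, 0], "twist": 0}
    - {"jaw": 0.1, "travel": [-0.112, -0.112, 0], "twist": 0}
    - {"jaw": 0.1, "travel": [-0.14, -0.14, 0], "twist": 0}
    - {"jaw": 0.1, "travel": [-0.154, -0.156, 0], "twist": 0}
    - {"jaw": 0.1, "travel": [-0.154, -0.156, 0.02], "twist": 0}
    - {"jaw": 0.1, "travel": [-0.154, -0.156, 0.02], "twist": 0}

```text
t: 7.98
eef_pos: [457.6, -91.5, 65.2]
tcp_rot: [-3.14, 0.004, -0.002]
ft_force: [-0.9, -0.1, -1.1]
opening: 0.28
grip_force: 30.0
```

>>> drive_tool:
  targets:
    - {"jaw": 0.1, "travel": [0, 0, 0], "twist": 0}
    - {"jaw": 0.1, "travel": [0, 0, 0], "twist": 0}

```text
t: 8.15
eef_pos: [459.8, -93.1, 67.3]
tcp_rot: [-3.141, 0.001, -0.004]
ft_force: [0.0, 0.0, -0.8]
opening: 0.279
grip_force: 30.0
```

```bash
python3 -c "
from h import *
nav(459.5,-94,36.5,0)"
```

```text
pos [459.8 -93.1  67.3] yaw -0.2 t 8.15 travel [-0.0003  0.0009  0.0308] twist -0.004 F [ 0.   0.  -0.8]
```

>>> drive_tool:
  targets:
    - {"jaw": 0.1, "travel": [0, 0.001, 0.012], "twist": 0}
    - {"jaw": 0.1, "travel": [0, 0.001, 0.02], "twist": 0}
    - {"jaw": 0.1, "travel": [0, 0.001, 0.026], "twist": 0}
    - {"jaw": 0.1, "travel": [0, 0.001, 0.029], "twist": 0}
    - {"jaw": 0.1, "travel": [0, 0.001, 0.031], "twist": 0}
    - {"jaw": 0.1, "travel": [0, 0.001, 0.031], "twist": 0}

```text
t: 8.65
eef_pos: [459.6, -93.8, 36.5]
tcp_rot: [3.142, 0.0, -0.003]
ft_force: [0.6, -0.1, -0.3]
opening: 0.279
grip_force: 30.0
```

>>> drive_tool:
  targets:
    - {"jaw": 0.5, "travel": [0, 0, 0], "twist": 0}
    - {"jaw": 0.5, "travel": [0, 0, 0], "twist": 0}
    - {"jaw": 0.5, "travel": [0, 0, 0], "twist": 0}
    - {"jaw": 0.5, "travel": [0, 0, 0], "twist": 0}
    - {"jaw": 0.5, "travel": [0, 0, -0.03], "twist": 0}
    - {"jaw": 0.5, "travel": [0, 0, -0.07], "twist": 0}
    - {"jaw": 0.8, "travel": [0, 0, -0.11], "twist": 0}
    - {"jaw": 0.8, "travel": [0, 0, -0.12], "twist": 0}

```text
t: 9.32
eef_pos: [461.0, -94.2, 161.6]
tcp_rot: [3.139, -0.006, -0.003]
ft_force: [0.4, -0.8, -0.0]
opening: 0.584
grip_force: 0.0
```

```bash
python3 -c "
from h import *
wrist('w6.png')
nav(655,222,150,45)"
```

```text
pos [461.1 -94.2 161.2] yaw -0.2 t 9.37 travel [ 0.1928 -0.3168  0.0118] twist -0.788 F [ 0.7 -0.1  1.4]
```

View pics/w6.png

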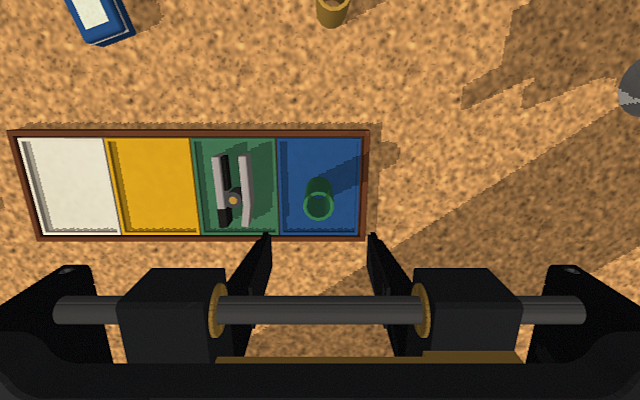

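The slide stands centred in the blue well (ring at (319,205)). Next, the battery.

>>> drive_tool:
  targets:
    - {"jaw": 0.8, "travel": [0.019, -0.032, 0], "twist": -0.08}
    - {"jaw": 0.8, "travel": [0.039, -0.064, 0], "twist": -0.16}
    - {"jaw": 0.8, "travel": [0.058, -0.096, 0], "twist": -0.24}
    - {"jaw": 0.8, "travel": [0.078, -0.128, 0], "twist": -0.32}
    - {"jaw": 0.8, "travel": [0.097, -0.16, 0], "twist": -0.4}
    - {"jaw": 0.8, "travel": [0.117, -0.192, 0], "twist": -0.48}
    - {"jaw": 0.8, "travel": [0.136, -0.224, 0], "twist": -0.56}
    - {"jaw": 0.8, "travel": [0.156, -0.256, 0.01], "twist": -0.64}

```text
t: 10.03
eef_pos: [617.4, 163.8, 147.0]
tcp_rot: [3.141, -0.001, 0.641]
ft_force: [1.0, -0.4, 0.6]
opening: 0.801
grip_force: 0.0
```

```bash
python3 -c "
from h import *
w=pickle.load(open('w.pkl','rb')); print(ray(w,319,205,67))
nav(655,222,150,45)"
```

```text
[458.97553179 -94.62123138  67.        ]
pos [617.4 163.8 147. ] yaw 36.7 t 10.03 travel [ 0.065  -0.0242 -0.0029] twist -0.144 F [ 1.  -0.4  0.6]
```

>>> drive_tool:
  targets:
    - {"jaw": 0.8, "travel": [0.033, -0.012, 0], "twist": -0.07}
    - {"jaw": 0.8, "travel": [0.064, -0.024, 0], "twist": -0.14}
    - {"jaw": 0.8, "travel": [0.064, -0.024, 0], "twist": -0.14}
    - {"jaw": 0.8, "travel": [0.064, -0.024, 0], "twist": -0.14}

```text
t: 10.37
eef_pos: [653.3, 220.4, 144.7]
tcp_rot: [-3.141, 0.002, 0.779]
ft_force: [-0.7, 0.3, -0.5]
opening: 0.801
grip_force: 0.0
```

```bash
python3 -c "
from h import *
c=wrist('w7.png')
print(rect(c,biggest(mask(c,(4,190,120),(14,255,255),(200,60,450,260))),46))
nav(655,222,24,45)"
```

```text
[658.2 223.4  27.8  17.1  48.4]
pos [652.9 219.3 145.1] yaw 44.5 t 10.42 travel [ 0.0036 -0.0004  0.1211] twist -0.008 F [-0.3 -1.   0.2]
```

View pics/w7.png

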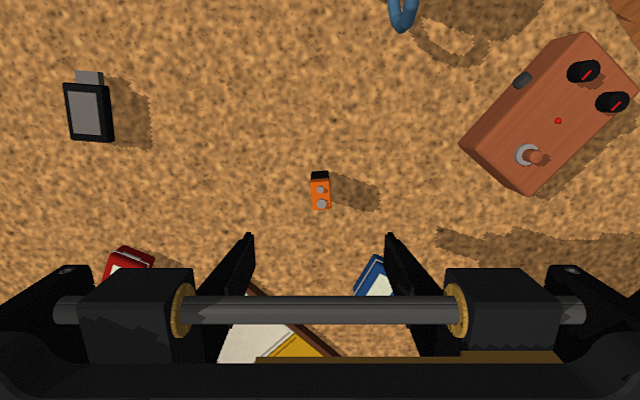

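The battery is at (320,192) with its long axis almost along tool x, and the fingers have clear room on both sides.

```bash
python3 -c "
from h import *
nav(657.5,223,22,47.5)"
```

```text
pos [652.9 219.3 145.1] yaw 44.5 t 10.42 travel [0.0061 0.0007 0.1231] twist -0.052 F [-0.3 -1.   0.2]
```

>>> drive_tool:
  targets:
    - {"jaw": 0.8, "travel": [0.006, 0.001, 0.03], "twist": -0.05}
    - {"jaw": 0.7, "travel": [0.006, 0.001, 0.06], "twist": -0.05}
    - {"jaw": 0.6, "travel": [0.006, 0.001, 0.09], "twist": -0.05}
    - {"jaw": 0.5, "travel": [0.006, 0.001, 0.112], "twist": -0.05}
    - {"jaw": 0.4, "travel": [0.006, 0.001, 0.12], "twist": -0.05}
    - {"jaw": 0.4, "travel": [0.006, 0.001, 0.124], "twist": -0.05}
    - {"jaw": 0.4, "travel": [0.006, 0.001, 0.124], "twist": -0.05}
    - {"jaw": 0.05, "travel": [0.006, 0.001, 0.124], "twist": -0.05}

```text
t: 11.08
eef_pos: [659.2, 222.3, 24.0]
tcp_rot: [3.141, -0.001, 0.826]
ft_force: [-0.5, 1.0, 0.4]
opening: 0.383
grip_force: 0.0
```

>>> drive_tool:
  targets:
    - {"jaw": 0.05, "travel": [0, 0, 0], "twist": 0}
    - {"jaw": 0.05, "travel": [0, 0, 0], "twist": 0}
    - {"jaw": 0.05, "travel": [0, 0, 0], "twist": 0}
    - {"jaw": 0.05, "travel": [0, 0, 0], "twist": 0}
    - {"jaw": 0.05, "travel": [0, 0, 0], "twist": 0}
    - {"jaw": 0.05, "travel": [0, 0, 0], "twist": 0}

```text
t: 11.58
eef_pos: [658.9, 222.7, 23.6]
tcp_rot: [3.141, -0.001, 0.827]
ft_force: [-0.6, -0.1, 6.7]
opening: 0.183
grip_force: 30.0
```

```bash
python3 -c "
from h import *
nav(459.5,164.5,85,0)"
```

```text
pos [658.9 222.7  23.6] yaw 47.4 t 11.58 travel [-0.1778 -0.1073 -0.0616] twist 0.827 F [-0.6 -0.1  6.7]
```

>>> drive_tool:
  targets:
    - {"jaw": 0.05, "travel": [0, 0, -0.03], "twist": 0}
    - {"jaw": 0.05, "travel": [0, 0, -0.062], "twist": 0}
    - {"jaw": 0.05, "travel": [-0.03, -0.018, -0.062], "twist": 0.12}
    - {"jaw": 0.05, "travel": [-0.06, -0.036, -0.062], "twist": 0.24}
    - {"jaw": 0.05, "travel": [-0.09, -0.054, -0.062], "twist": 0.36}
    - {"jaw": 0.05, "travel": [-0.12, -0.072, -0.062], "twist": 0.48}
    - {"jaw": 0.05, "travel": [-0.15, -0.09, -0.062], "twist": 0.6}
    - {"jaw": 0.05, "travel": [-0.178, -0.107, -0.062], "twist": 0.72}

```text
t: 12.25
eef_pos: [457.3, 163.6, 84.9]
tcp_rot: [3.142, -0.0, 0.101]
ft_force: [0.8, 0.3, -0.9]
opening: 0.182
grip_force: 30.0
```

>>> drive_tool:
  targets:
    - {"jaw": 0.05, "travel": [0, 0, 0.02], "twist": 0.1}
    - {"jaw": 0.05, "travel": [0, 0, 0.03], "twist": 0.1}
    - {"jaw": 0.05, "travel": [0, 0, 0.03], "twist": 0.1}
    - {"jaw": 0.05, "travel": [0, 0, 0.03], "twist": 0.1}

```text
t: 12.58
eef_pos: [460.0, 164.3, 54.3]
tcp_rot: [3.141, 0.001, 0.01]
ft_force: [-0.1, -0.3, -0.1]
opening: 0.18
grip_force: 30.0
```

```bash
python3 -c "
from h import *
nav(459.5,164.5,30.6,0)"
```

```text
pos [460.  164.3  54.3] yaw 0.6 t 12.58 travel [-0.0005 -0.0002  0.0237] twist 0.01 F [-0.1 -0.3 -0.1]
```

>>> drive_tool:
  targets:
    - {"jaw": 0.05, "travel": [0, 0, 0.01], "twist": 0}
    - {"jaw": 0.05, "travel": [0, 0, 0.017], "twist": 0}
    - {"jaw": 0.05, "travel": [0, 0, 0.022], "twist": 0}
    - {"jaw": 0.05, "travel": [0, 0, 0.024], "twist": 0}
    - {"jaw": 0.05, "travel": [0, 0, 0.024], "twist": 0}
    - {"jaw": 0.05, "travel": [0, 0, 0.024], "twist": 0}

```text
t: 13.08
eef_pos: [459.3, 164.1, 30.6]
tcp_rot: [3.141, 0.0, 0.007]
ft_force: [-1.7, -0.7, 3.9]
opening: 0.184
grip_force: 30.0
```

>>> drive_tool:
  targets:
    - {"jaw": 0.4, "travel": [0, 0, 0], "twist": 0}
    - {"jaw": 0.4, "travel": [0, 0, 0], "twist": 0}
    - {"jaw": 0.4, "travel": [0, 0, 0], "twist": 0}
    - {"jaw": 0.4, "travel": [0, 0, 0], "twist": 0}
    - {"jaw": 0.4, "travel": [0, 0, -0.03], "twist": 0}
    - {"jaw": 0.4, "travel": [0, 0, -0.07], "twist": 0}
    - {"jaw": 0.8, "travel": [0, 0, -0.11], "twist": 0}
    - {"jaw": 0.8, "travel": [0, 0, -0.12], "twist": 0}

```text
t: 13.75
eef_pos: [460.9, 164.5, 155.5]
tcp_rot: [-3.14, -0.006, 0.007]
ft_force: [0.4, -0.9, 0.8]
opening: 0.487
grip_force: 0.0
```

```bash
python3 -c "
from h import *
wrist('w8.png')
nav(443,301.5,150,19.5)"
```

```text
pos [460.9 164.6 155.1] yaw 0.4 t 13.8 travel [-0.017  -0.1371  0.0052] twist -0.333 F [ 0.6 -0.2  1.3]
```

View pics/w8.png

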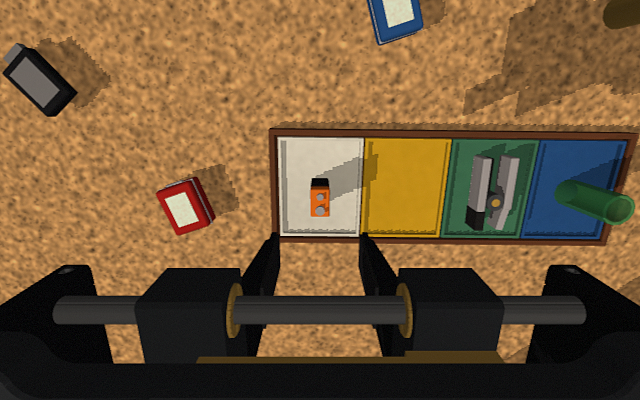

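The battery stands centred in the white well (320,197). The red tin's lid is at (184,211).

```bash
python3 -c "
from h import *
c=pickle.load(open('w.pkl','rb'))
print(rect(c,biggest(mask(c,(0,0,150),(179,110,255),(150,170,220,240))),26),rect(c,biggest(mask(c,(4,190,120),(14,255,255),(290,160,350,240))),53))
nav(442.5,301.5,60,19.5)"
```

```text
[442.  301.1  31.8  22.3  19. ] [4.589e+02 1.639e+02 2.450e+01 1.550e+01 4.000e-01]
pos [460.9 164.6 155.1] yaw 0.4 t 13.8 travel [-0.0182 -0.1369  0.0952] twist -0.333 F [ 0.6 -0.2  1.3]
```

>>> drive_tool:
  targets:
    - {"jaw": 0.8, "travel": [-0.004, -0.035, 0], "twist": -0.085}
    - {"jaw": 0.8, "travel": [-0.008, -0.07, 0], "twist": -0.17}
    - {"jaw": 0.8, "travel": [-0.013, -0.105, 0], "twist": -0.25}
    - {"jaw": 0.8, "travel": [-0.018, -0.137, 0.02], "twist": -0.333}
    - {"jaw": 0.8, "travel": [-0.018, -0.137, 0.06], "twist": -0.333}
    - {"jaw": 0.8, "travel": [-0.018, -0.137, 0.095], "twist": -0.333}
    - {"jaw": 0.8, "travel": [-0.018, -0.137, 0.095], "twist": -0.333}
    - {"jaw": 0.8, "travel": [-0.018, -0.137, 0.095], "twist": -0.333}

```text
t: 14.47
eef_pos: [439.5, 300.5, 54.3]
tcp_rot: [3.141, 0.004, 0.34]
ft_force: [0.2, 0.3, 0.3]
opening: 0.802
grip_force: 0.0
```

```bash
python3 -c "
from h import *
nav(442.5,301.5,6,19.5)"
```

```text
pos [439.5 300.5  54.3] yaw 19.5 t 14.47 travel [0.0034 0.     0.0483] twist -0.001 F [0.2 0.3 0.3]
```

>>> drive_tool:
  targets:
    - {"jaw": 0.8, "travel": [0, 0, 0.02], "twist": 0}
    - {"jaw": 0.8, "travel": [0, 0, 0.038], "twist": 0}
    - {"jaw": 0.8, "travel": [0, 0, 0.049], "twist": 0}
    - {"jaw": 0.8, "travel": [0, 0, 0.053], "twist": 0}
    - {"jaw": 0.3, "travel": [0, 0, 0.053], "twist": 0}
    - {"jaw": 0.3, "travel": [0, 0, 0.053], "twist": 0}
    - {"jaw": 0.3, "travel": [0, 0, 0.053], "twist": 0}
    - {"jaw": 0.3, "travel": [0, 0, 0.053], "twist": 0}

```text
t: 15.13
eef_pos: [440.8, 301.2, 3.5]
tcp_rot: [-3.141, -0.001, 0.34]
ft_force: [0.8, -0.1, -0.2]
opening: 0.576
grip_force: 0.0
```

>>> drive_tool:
  targets:
    - {"jaw": 0.3, "travel": [0, 0, 0], "twist": 0}
    - {"jaw": 0.3, "travel": [0, 0, 0], "twist": 0}
    - {"jaw": 0.3, "travel": [0, 0, 0], "twist": 0}
    - {"jaw": 0.3, "travel": [0, 0, 0], "twist": 0}
    - {"jaw": 0.3, "travel": [0, 0, 0], "twist": 0}

```text
t: 15.55
eef_pos: [440.5, 301.0, 2.9]
tcp_rot: [3.142, -0.0, 0.34]
ft_force: [-1.0, -0.5, 4.9]
opening: 0.402
grip_force: 30.0
```

```bash
python3 -c "
from h import *
nav(459.5,78.5,85,0)"
```

```text
pos [440.5 301.    2.9] yaw 19.5 t 15.55 travel [-0.0562  0.2161 -0.0821] twist 0.34 F [-1.  -0.5  4.9]
```

>>> drive_tool:
  targets:
    - {"jaw": 0.3, "travel": [0, 0, -0.037], "twist": 0}
    - {"jaw": 0.3, "travel": [0, 0, -0.075], "twist": 0}
    - {"jaw": 0.3, "travel": [0, 0, -0.112], "twist": 0}
    - {"jaw": 0.3, "travel": [-0.009, 0.035, -0.112], "twist": 0.06}
    - {"jaw": 0.3, "travel": [-0.018, 0.07, -0.112], "twist": 0.12}
    - {"jaw": 0.3, "travel": [-0.027, 0.105, -0.112], "twist": 0.18}
    - {"jaw": 0.3, "travel": [-0.036, 0.14, -0.112], "twist": 0.24}
    - {"jaw": 0.3, "travel": [-0.046, 0.178, -0.112], "twist": 0.3}

```text
t: 16.22
eef_pos: [456.0, 116.6, 114.7]
tcp_rot: [3.142, -0.0, 0.038]
ft_force: [0.6, 0.6, -0.7]
opening: 0.397
grip_force: 30.0
```

```bash
python3 -c "
from h import *
nav(458.5,78.5,40,0)"
```

```text
pos [456.  116.6 114.7] yaw 2.2 t 16.22 travel [0.001  0.0381 0.0747] twist 0.038 F [ 0.6  0.6 -0.7]
```

>>> drive_tool:
  targets:
    - {"jaw": 0.3, "travel": [0.001, 0.037, 0], "twist": 0.04}
    - {"jaw": 0.3, "travel": [0.001, 0.037, 0.03], "twist": 0.04}
    - {"jaw": 0.3, "travel": [0.001, 0.037, 0.06], "twist": 0.04}
    - {"jaw": 0.3, "travel": [0.001, 0.037, 0.075], "twist": 0.04}
    - {"jaw": 0.3, "travel": [0.001, 0.037, 0.075], "twist": 0.04}
    - {"jaw": 0.3, "travel": [0.001, 0.037, 0.075], "twist": 0.04}

```text
t: 16.72
eef_pos: [458.5, 80.9, 39.3]
tcp_rot: [3.141, 0.002, -0.0]
ft_force: [-0.1, 1.2, -0.6]
opening: 0.397
grip_force: 30.0
```

```bash
python3 -c "
from h import *
nav(458.5,78.5,10.2,0)"
```

```text
pos [458.5  80.9  39.3] yaw -0.0 t 16.72 travel [0.0001 0.0024 0.0291] twist -0.0 F [-0.1  1.2 -0.6]
```

>>> drive_tool:
  targets:
    - {"jaw": 0.3, "travel": [0, 0.002, 0.014], "twist": 0}
    - {"jaw": 0.3, "travel": [0, 0.002, 0.022], "twist": 0}
    - {"jaw": 0.3, "travel": [0, 0.002, 0.027], "twist": 0}
    - {"jaw": 0.3, "travel": [0, 0.002, 0.029], "twist": 0}
    - {"jaw": 0.3, "travel": [0, 0.002, 0.029], "twist": 0}
    - {"jaw": 0.3, "travel": [0, 0.002, 0.029], "twist": 0}

```text
t: 17.22
eef_pos: [458.9, 79.0, 11.0]
tcp_rot: [3.142, -0.0, -0.0]
ft_force: [-1.6, -0.1, -0.6]
opening: 0.396
grip_force: 30.0
```

>>> drive_tool:
  targets:
    - {"jaw": 0.52, "travel": [0, 0, 0], "twist": 0}
    - {"jaw": 0.52, "travel": [0, 0, 0], "twist": 0}
    - {"jaw": 0.52, "travel": [0, 0, 0], "twist": 0}
    - {"jaw": 0.52, "travel": [0, 0, -0.03], "twist": 0}
    - {"jaw": 0.52, "travel": [0, 0, -0.07], "twist": 0}
    - {"jaw": 0.52, "travel": [0, 0, -0.11], "twist": 0}
    - {"jaw": 0.52, "travel": [0, 0, -0.15], "twist": 0}
    - {"jaw": 0.52, "travel": [0, 0, -0.15], "twist": 0}

```text
t: 17.88
eef_pos: [461.1, 79.1, 167.1]
tcp_rot: [-3.141, -0.01, -0.0]
ft_force: [0.2, 0.7, -0.1]
opening: 0.52
grip_force: 0.0
```

```bash
python3 - <<'E'
from h import *
c=wrist('w9.png')
print("red",rect(c,biggest(mask(c,(0,0,150),(179,110,255),(295,140,350,240))),33))
nav(458.5,78.5,170,0)
from cell import read_camera
t=read_camera("top");o=pickle.load(open("top.pkl","rb"))
for n in("t","o"): print(n,rect(eval(n),biggest(mask(eval(n),(100,100,40),(125,255,255),(260,140,290,170))),26))
print(cv2.absdiff(t["frame"],o["frame"])[140:172,335:370].mean())
cv2.imwrite("pics/side9.png",read_camera("side")["frame"][...,::-1])
E
```

```text
red [460.2  78.8  30.9  22.2  -0. ]
pos [460.2  79.  164.2] yaw -0.0 t 17.93 travel [-0.0017  0.0005 -0.0058] twist -0.0 F [-0.8 -0.3 -1.6]
t [623.9 102.2  48.5  34.8  17.8]
o [623.9 102.2  48.5  34.8  17.8]
13.805357142857142
```

View pics/w9.png

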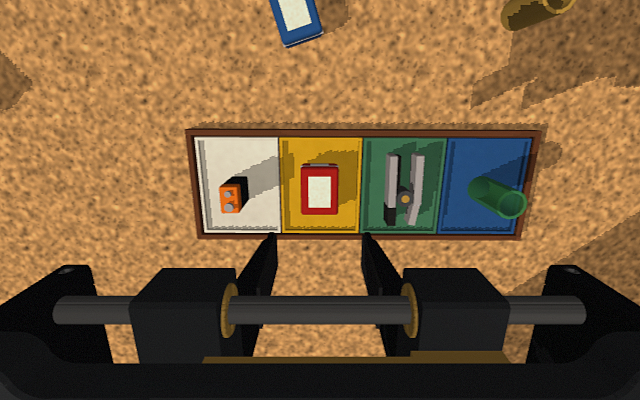

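View pics/side9.png

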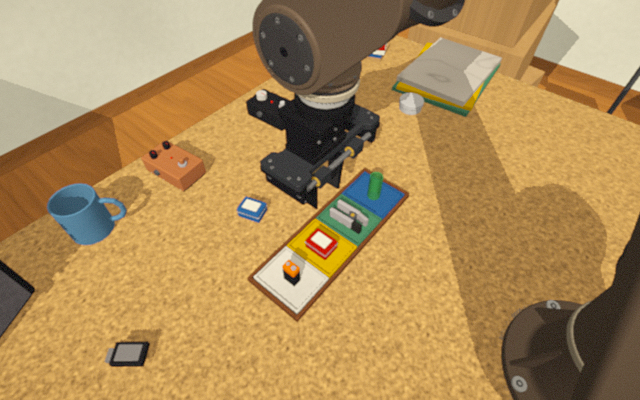

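All four items stand centred in their wells, and the blue tin and brass slide are where they started. Handing in.

```bash
python3 -c "
from cell import job_done
print(job_done())"
```

```text
the job is handed in; nothing more can be done
None
```

The tray is packed and handed in at about 18 s of the 93 s allowed: red tin in yellow, glass slide in blue, capo lengthwise in green, battery in white, each upright and within about 3 mm of centre by camera; the blue tin measured unmoved and the brass slide looked undisturbed, but no verdict came back.

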